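# Load the burn-in rack, latch its spring gate and set the load dial

### The arm

A 6-joint arm with a two-finger parallel gripper is mounted at the origin on the work surface. World frame = base frame: x ahead of the robot, y to its left, z up, the work surface at z = 0. Lengths are in m, angles in rad, forces in N, time in s.
With the tool pointing down it reaches from about 0.35 to 0.975 m from the base axis. Payload 4.9 kg.
Tool frame: the origin (TCP) lies at the very end of the fingers, on their centre line; the grasp point (between the pads) lies 19 mm behind it; x points along the fingers, y is the direction in which the jaws open and shut, and the axes are right-handed (so a half turn about x gives the same grasp; the last joint's range is limited). The gripper opens to 85 mm and grips with 20 to 120 N. Pads are 22 mm wide; open, the fingers measure 114 mm over their backs; the gripper's body (76 mm by 85 mm) begins 54 mm behind the grasp point. The pads swing forward as they close: fully open they stand 13 mm farther back than shut.
Start: joints at [-1.277, 0.053, 1.613, -0, 1.476, -0.119], TCP at [0.251, -0.572, 0.231] pointing down, gripper open.
Joint ranges: [-3.01, 3.01], [-1.01, 2.22], [0.06, 2.58], [-1.02, 4.17], [0.09, 2.62], [-3.14, 3.14]. Speed limits (rad/s): [2.57, 2.57, 3.14, 3.14, 3.14, 3.14].

### API

Orientations are given as a unit quaternion [w, x, y, z].
In Python, from plant import manip gives the robot as it stands.
- The arm moves only by the tool play_rows, never from a script. Its argument "plan" is a list of rows, each a list of 5 numbers: the shift along the tool's x, y, z in mm, then the turn about the tool's x in rad, then the closure, from -1 (fully open) to 1 (shut). A call has 1 to 8 rows; each row is the pose to reach, as a shift and turn from the pose commanded when the call began, along the tool's axes at that moment; what a row does not reach only later rows make up. A row lasts 1/8 s, in which the tool goes at most 62.5 mm and 10.7 degrees, less where a joint would pass 70% of its speed; a pose out of reach is approached as far as the arm can. A call with a gripper value outside its range is refused whole. The fingers move at their own pace and stop on an object; the grip force is fixed at half the most. Time passes only in rows, so rows that repeat a pose let the fingers close. It gives the time, the measured TCP pose, the force and the opening at its end, in the units of the state.
- manip.state(): the state, without advancing time (a new reading comes with each control period).
- manip.grab_frame(name): name is "side" or "top"; returns a dict with "img" (420x560x3 uint8, red, green, blue), "range_z" (420x560 float32, m along the optical axis (not along the pixel's ray), 0 where there is no reading), "fx", "fy", "cx", "cy" (pixels), "origin" and "rotation" of the camera in the world. Camera axes: x right, y up, looking along -z (the intrinsics and any distortion apply to the point x, -y, -z); pixel columns grow to the right and rows downward; lengths in m; the calibration is good to about 2 mm. A picture is of the moment at which its call begins.
- manip.job_done(): hands the job in, once; it reports no verdict.
The state is a dict: "time": time; "joint_pos": joint angles; "joint_vel": joint speeds; "joint_efforts": joint torques, N m; "tool_pos": TCP position; "tool_rot": TCP orientation; "contact_force": force on the tool from outside, world axes, zero at the start; "ft_torque": the same for the moment, N m; "gripper_width": opening from 0.0 (shut) to 1.0 (fully open).
Only numpy, scipy, OpenCV 4.12 (cv2) and the standard library are available. Lean on these libraries where they do the work, as an engineer would, in place of code of your own. Each camera call takes 0.05 s, during which the arm holds its last target. There are 200 camera calls.

### The job

Load every module lying on the bench into the burn-in rack, each into the lane of its own colour, tail first under the hood and pushed fully home. Then swing the spring gate shut across the lanes, hold it against its spring and push its drop bolt down behind the keeper so that the gate stays shut when let go; only after that turn the load dial until its pointer stands at the red mark. Leave everything else on the bench where it is.

Things in the scene. Friction and masses are not known exactly. Their poses are not given: they have to be found in the camera images.
- rack: burn-in rack, fixed: aluminium plate 8 mm thick (rack x -90 to 130, y -140 to 140 mm), origin on the bench under it. Three lanes run along its x (+x = inward), painted red, yellow, blue on plate and hood; lane floor = the plate's top. The lanes are 44 mm wide between low black rails, tops 22 mm above the bench, from rack x = -3 mm (rounded noses) to the stop.
- rack_hood (a point): middle of the front edge of the grey hood's underside, rack x = 66 mm, 47 mm above the bench. The hood covers the lanes' inner ends from here to the stop wall at rack x = 116 mm; its top is 55 mm above the bench. A module passes under it with 7 mm to spare above and 4 mm at each side; its handle fin stays outside.
- home_red (a point): where red_handle is when the red module is fully home in the red lane (rack y = -58 mm), on the lane floor against the stop; 58 mm above the bench; axes as the rack's
- home_yellow (a point): where yellow_handle is when the yellow module is fully home in the yellow lane (rack y = 0 mm), on the lane floor against the stop; 58 mm above the bench; axes as the rack's
- home_blue (a point): where blue_handle is when the blue module is fully home in the blue lane (rack y = +58 mm), on the lane floor against the stop; 58 mm above the bench; axes as the rack's
- gate (a joint): angle of the yellow spring gate, rad: 0 = open (bar along rack -x from the hinge), grows clockwise seen from above, end stop 1.62, about 1.57 (bar along rack +y) when latched. Its torsion spring always swings it open: 0.4 N m open, 1.2 N m shut (about 5 N at the knob). Bar 14 mm thick, 30 to 46 mm above the bench; modules not home block it.
- gate_hinge (a point): on the gate's vertical hinge axis, 38 mm above the bench; rack x = -20, y = -115 mm
- bolt (a joint): how far the drop bolt at the gate's free end is down, m: 0 up, 0.022 fully down; takes about 3 N, stays where left. The 12 mm thick bolt's foot is 34 mm above the bench when up and clears the keeper. Push it down only with the gate at its end stop, where the bolt is beyond the keeper with some 11 mm to spare; let go, the spring leans it on the keeper.
- keeper (a point): top centre of the steel keeper block on the rack, 28 mm above the bench, 14 mm thick in rack x, 34 mm wide; rack x = -33, y = 115 mm. The lowered bolt must stand on its inward (+x) side.
- bolt_knob (a point): centre of the bolt's upright round black knob, 26 mm in diameter, 40 mm tall, 230 mm from the hinge axis, 102 mm above the bench with the bolt up (80 mm down)
- dial (a joint): angle of the load dial on the grey console (100 x 100 x 40 mm, fixed), rad; grows clockwise seen from above, 0 to 3.3 between stops; stays where left; about 0.06 N m to turn
- dial_grip (a point): on the dial's vertical axis, at the middle of its grey grip bar, which is 56 long, 14 wide, 36 mm tall (56 to 92 mm above the bench); this point is 74 mm above the bench. x points along the bar to the pointer.
- dial_pointer (a point): tip of the dial's white pointer, 42 mm from the dial axis
- index_mark (a point): red mark on the white index ring round the dial, 42 mm from the dial axis; seen from above it coincides with the pointer tip when the dial is set; between about 1.5 and 2.9 rad on the dial's scale
- red_handle (a point): red module's handle centre. Module: aluminium box 110 (x) x 36 (y) x 32 mm high, about 0.15 to 0.31 kg; on top a red handle fin 37 (x) x 12 (y) x 36 mm tall (32 to 68 mm above the underside). This point: 50 mm above the underside, 28.5 mm from the front end, 81.5 mm from the brass-tipped tail. x points to the tail, z up. Its weight is mostly under the fin. Maybe absent.
- yellow_handle (a point): yellow module's handle centre. Module: aluminium box 110 (x) x 36 (y) x 32 mm high, about 0.15 to 0.31 kg; on top a yellow handle fin 37 (x) x 12 (y) x 36 mm tall (32 to 68 mm above the underside). This point: 50 mm above the underside, 28.5 mm from the front end, 81.5 mm from the brass-tipped tail. x points to the tail, z up. Its weight is mostly under the fin. Maybe absent.
- blue_handle (a point): blue module's handle centre. Module: aluminium box 110 (x) x 36 (y) x 32 mm high, about 0.15 to 0.31 kg; on top a blue handle fin 37 (x) x 12 (y) x 36 mm tall (32 to 68 mm above the underside). This point: 50 mm above the underside, 28.5 mm from the front end, 81.5 mm from the brass-tipped tail. x points to the tail, z up. Its weight is mostly under the fin. Maybe absent.
- mouse: black computer mouse, 100 x 58 x 30 mm; bystander, origin at its underside, not to be disturbed
- driver: orange-handled screwdriver, 190 mm long, lying; bystander, origin at its underside, not to be disturbed
- meter: yellow hand multimeter 150 x 75 x 36 mm, lying flat; bystander, origin at its underside, not to be disturbed
- mug: white mug, 80 mm wide, 95 mm high; bystander, origin at its underside, not to be disturbed
- hub: small red and white hub, 75 x 32 x 14 mm; bystander, origin at its underside, not to be disturbed
- board: green circuit board 90 x 65 mm, up to 20 mm high; bystander, origin at its underside, not to be disturbed
- brick: black power brick 120 x 55 x 34 mm; bystander, origin at its underside, not to be disturbed
There are look-alikes about, which are no part of the job. Leave any green look-alike of the part that bears blue_handle alone.

How it is judged:
On the way, in this order (a step that is already met when the one before it is completed fails the run):
1. every module is fully home in the lane of its colour (distance between red_handle and home_red below 0.01 m and angle between the x axis of each of red_handle, yellow_handle, blue_handle and the x axis of rack, either way round below 0.12 rad and x of each of red_handle, yellow_handle, blue_handle in the frame of rack above 0.024 m and angle between each of red_handle, yellow_handle, blue_handle's own z axis and vertical below 0.1 rad and distance between yellow_handle and home_yellow below 0.01 m and distance between blue_handle and home_blue below 0.01 m), for 0.2 s.
2. the gate is shut and its bolt is down behind the keeper (value of joint gate above 1.5 rad and value of joint bolt above 0.014 m), for 0.3 s.
3. the dial's pointer stands at the red mark (horizontal distance between dial_pointer and index_mark below 0.006 m), for 0.2 s.
At the end, for the whole second after the job is handed in: Every module lies level in the lane of its colour, within 10 mm of fully home and within 7 degrees of the lane; the gate stays latched (angle over 1.50 rad, bolt down over 14 mm); the dial's pointer is within 6 mm (8 degrees) of the red mark; gate and dial are at rest (all of step 1 and all of step 2 and horizontal distance between dial_pointer and index_mark below 0.006 m and velocity of joint gate between -0.05 and 0.05 rad/s and velocity of joint dial between -0.05 and 0.05 rad/s); the robot touches nothing.
It fails at once if a bystander is shifted by more than 30 mm (distance of any of mouse, driver, meter, mug, hub, board, brick from where it was at the start of the episode above 0.03 m).
Of mod_red, mod_yellow, mod_blue only 2 to 3 are there at a start; the rules pass over those that are not, and their reading is None.
At some moment in a run one of mod_red, mod_yellow, mod_blue may be knocked a few centimetres aside while the robot is not near it.
Once in a run the grip may slacken for a moment while it holds something.
It also fails if it takes over 210 s, if anything falls off the work surface, if the arm or the gripper's body presses on something with over 40 N, if the wrist force passes 120 N, or if a joint passes its speed limit or range.

## Working session

There is one attempt and no reset: what is moved stays moved. The work goes in short steps, Python scripts to look and compute and a tool call to move; the robot and the scene stay as the last step left them, time stands still between calls to the robot, and variables do not carry over. Pictures are saved under pics/ and viewed, about 12 in all and at most 16, crops included, and the job is handed in when it is done.

Besides the shell and the picture viewer there is one more tool, called after ">>>" by a JSON object that holds its "op" and its "data". play_rows: Moves the arm, as the interface text tells. Its arguments: {"type":"object","properties":{"plan":{"type":"array"}},"required":["plan"]}

```bash
mkdir -p pics; ls
cat > h.py <<'E'
import numpy as np, cv2
from plant import manip
def grab(n):
    f=manip.grab_frame(n); return f
def world(f):
    z=f["range_z"]; h,w=z.shape
    u,v=np.meshgrid(np.arange(w),np.arange(h))
    x=(u-f["cx"])/f["fx"]*z; y=(v-f["cy"])/f["fy"]*z
    P=np.stack([x,-y,-z],-1)
    return P@np.array(f["rotation"]).T+np.array(f["origin"])
def save(f,n): cv2.imwrite("pics/"+n+".png",f["img"][:,:,::-1])
E
python3 - <<'E'
from h import *
print(manip.state())
for n in("top","side"):
    f=grab(n); save(f,n+"0"); np.savez(n+"0.npz",img=f["img"],W=world(f),z=f["range_z"])
    print({k:v for k,v in f.items() if k not in("img","range_z")})
E
```

```text
pics
{'time': 0.0, 'joint_pos': array([-1.27701309e+00,  5.33359168e-02,  1.61429236e+00, -8.52497597e-06,
        1.47598840e+00, -1.18984249e-01]), 'joint_vel': array([ 1.38277992e-03,  8.51346655e-04, -8.09030232e-05, -1.10002950e-03,
       -7.38422565e-04, -1.15293203e-03]), 'joint_efforts': array([-1.05386684e-03, -3.93682015e+01, -3.70175743e+01, -2.13265030e-04,
        7.13513742e-03, -1.20987960e-05]), 'tool_pos': array([ 0.25054282, -0.57190876,  0.23007698]), 'tool_rot': array([-0.14418915, -0.69203495, -0.14561436,  0.69216586]), 'contact_force': array([-0.3935613 , -0.06898084, -0.43514215]), 'ft_torque': array([-0.00077433,  0.00270588,  0.02079369]), 'gripper_width': 0.9968303149096455}Traceback (most recent call last):
  File "<stdin>", line 4, in <module>
  File "h.py", line 10, in world
    return P@np.array(f["rotation"]).T+np.array(f["origin"])
           ~^~~~~~~~~~~~~~~~~~~~~~~~~~
ValueError: matmul: Input operand 1 has a mismatch in its core dimension 0, with gufunc signature (n?,k),(k,m?)->(n?,m?) (size 4 is different from 3)
```

Rotation is a quaternion; there may be distortion too.

```bash
python3 - <<'E'
s=open("h.py").read()
s=s.replace('import numpy as np, cv2','import numpy as np, cv2\nfrom scipy.spatial.transform import Rotation as R\ndef q2m(q): return R.from_quat(np.roll(q,-1)).as_matrix()')
s=s.replace('np.array(f["rotation"]).T','q2m(f["rotation"]).T')
open("h.py","w").write(s)
E
python3 - <<'E'
from h import *
for n in("top","side"):
    f=grab(n); save(f,n+"0"); np.savez(n+"0.npz",img=f["img"],W=world(f),z=f["range_z"])
    print({k:v for k,v in f.items() if k not in("img","range_z")})
    W=world(f); print(W[::100,::110].round(3).tolist())
E
```

```text
{'fx': 406.55149359851976, 'fy': 406.55149359851976, 'cx': 279.93448853304847, 'cy': 211.05152957637182, 'origin': array([ 0.45180357, -0.02125322,  1.28766197]), 'rotation': array([-0.70538209, -0.0247627 ,  0.0149931 ,  0.70823592])}
[[[1.636, 1.415, -0.681], [1.631, 0.858, -0.684], [1.636, 0.306, -0.704], [1.635, -0.251, -0.713], [1.625, -0.804, -0.708], [1.635, -1.371, -0.736]], [[0.889, 0.904, 0.003], [0.848, 0.494, 0.118], [0.857, 0.175, 0.082], [0.881, -0.166, 0.001], [0.88, -0.52, -0.005], [0.875, -0.865, 0.003]], [[0.564, 0.895, -0.001], [0.562, 0.539, 0.001], [0.559, 0.185, 0.015], [0.559, -0.162, 0.003], [0.554, -0.495, 0.039], [0.554, -0.844, 0.016]], [[0.245, 0.889, -0.008], [0.246, 0.534, -0.001], [0.245, 0.186, -0.003], [0.245, -0.159, 0.0], [0.244, -0.502, -0.001], [0.251, -0.813, 0.045]], [[-0.062, 0.871, 0.002], [-0.061, 0.526, 0.003], [0.223, 0.07, 0.713], [-0.061, -0.156, -0.002], [0.186, -0.266, 0.619], [0.163, -0.478, 0.56]]]
{'fx': 390.761608892671, 'fy': 390.761608892671, 'cx': 280.49564910149985, 'cy': 214.39576498843473, 'origin': array([-0.14379448,  0.6996289 ,  0.95669035]), 'rotation': array([-0.31901532, -0.15369503,  0.38235917,  0.85346853])}
[[[1.648, 0.201, 0.627], [1.645, -0.209, 0.554], [1.657, -0.832, 0.44], [1.393, -1.479, 0.36], [0.939, -2.044, 0.319], [0.335, -2.052, 0.399]], [[1.646, 0.352, 0.303], [1.649, -0.074, 0.147], [1.648, -0.738, -0.093], [1.29, -1.401, -0.227], [0.072, 0.056, 0.66], [0.058, -1.338, 0.16]], [[1.651, 0.534, -0.092], [1.647, 0.1, -0.361], [0.826, -0.015, -0.0], [0.496, -0.285, 0.005], [0.179, -0.559, 0.001], [-0.136, -0.836, -0.006]], [[0.974, 0.736, 0.002], [0.722, 0.518, 0.001], [0.454, 0.314, 0.028], [0.225, 0.086, -0.004], [-0.046, 0.049, 0.198], [-0.263, -0.329, 0.0]], [[0.658, 0.852, -0.0], [0.443, 0.675, 0.018], [0.252, 0.499, 0.0], [0.052, 0.325, -0.001], [-0.146, 0.153, 0.001], [-0.144, 0.7, 0.957]]]
```

View pics/top0.png

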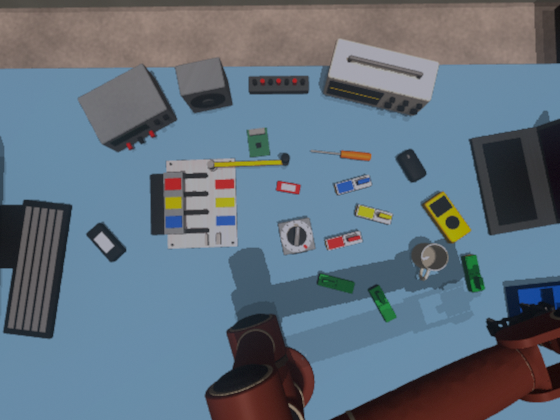

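View pics/side0.png

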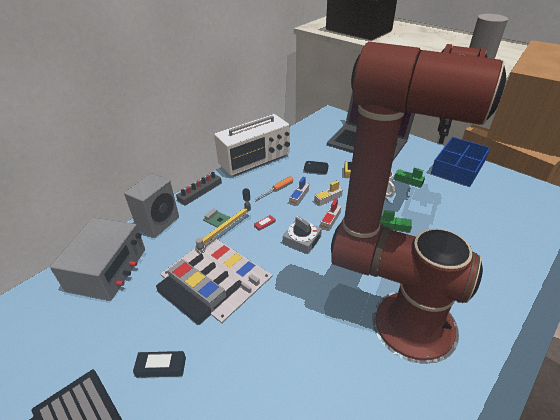

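The top view shows the rack at px (165–237, 158–248) with its hood on the left, so rack +x is about world +y. The gate bar runs to its knob at (285,159) and the dial is at (297,236). The blue, yellow and red modules are at (352,184), (373,214) and (343,240). The green look-alikes are lower right.

Run:
```python
from h import *
d=np.load("top0.npz"); im=d["img"][:,:,::-1]; W=d["W"]
a=im[140:260,310:400]; b=im[150:260,155:300]
cv2.imwrite("pics/c1.png",np.hstack([cv2.resize(a,None,fx=4.5,fy=4.5,interpolation=cv2.INTER_CUBIC)[:495],])); 
cv2.imwrite("pics/c2.png",cv2.resize(b,None,fx=5,fy=5,interpolation=cv2.INTER_CUBIC))
hsv=cv2.cvtColor(np.ascontiguousarray(im),cv2.COLOR_BGR2HSV)
# modules: points in z ranges
for n,(u0,u1,v0,v1) in dict(blue=(328,377,170,199),yellow=(350,398,199,228),red=(320,368,227,254)).items():
    w=W[v0:v1,u0:u1].reshape(-1,3); h=hsv[v0:v1,u0:u1].reshape(-1,3)
    box=w[(w[:,2]>.02)]
    r=cv2.minAreaRect((box[:,:2]*1000).astype(np.float32)); fin=w[w[:,2]>.05]
    print(n,r,len(fin),fin.mean(0).round(4),fin[:,2].max())
    c=fin[:,:2]; print(cv2.minAreaRect((c*1000).astype(np.float32)), box[box[:,2]<.05].mean(0).round(4))
# rack: hood
w=W[150:260,150:245]
print("hood z",np.median(W[190:215,155:160,2]))
m=(w[...,2]>.045)&(w[...,2]<.065); 
lab=cv2.connectedComponents(m.astype(np.uint8))[1]
for i in range(1,lab.max()+1):
    p=w[lab==i]
    if len(p)>20: print(len(p),cv2.minAreaRect((p[:,:2]*1000).astype(np.float32)),p.mean(0))
```

```text
blue ((554.1473999023438, -143.42433166503906), (58.732749938964844, 313.2900085449219), 29.335155487060547) 64 [ 0.5925 -0.2287  0.1998] 1.287661967669708
((539.5220336914062, -142.71688842773438), (19.311464309692383, 299.0298156738281), 32.14092254638672) [ 0.6014 -0.2241  0.0318]
yellow ((500.96490478515625, -183.89627075195312), (68.04987335205078, 332.93768310546875), 5.266510009765625) 64 [ 0.4989 -0.2889  0.1805] 1.287661967669708
((484.78857421875, -176.71279907226562), (22.524822235107422, 317.0415954589844), 7.91534423828125) [ 0.5113 -0.2867  0.0317]
red ((428.73980712890625, -138.28146362304688), (54.814369201660156, 232.17572021484375), 2.1348066329956055) 55 [ 0.4378 -0.2161  0.1113] 1.287661967669708
((440.3811340332031, -130.75320434570312), (219.61643981933594, 15.85974407196045), 88.17523193359375) [ 0.4296 -0.1935  0.032 ]
hood z 0.029454663948770277
66 ((664.6748657226562, 200.72972106933594), (41.828125, 21.46433448791504), 85.8384017944336) [0.66600034 0.20364175 0.05224338]
62 ((667.4986572265625, 139.90493774414062), (68.2175521850586, 13.153568267822266), 89.38893127441406) [0.66799408 0.13737951 0.04726075]
1225 ((547.4962158203125, 322.7340393066406), (189.83984375, 61.60707473754883), 2.389514446258545) [0.54697934 0.32206892 0.05516389]
```

View pics/c1.png

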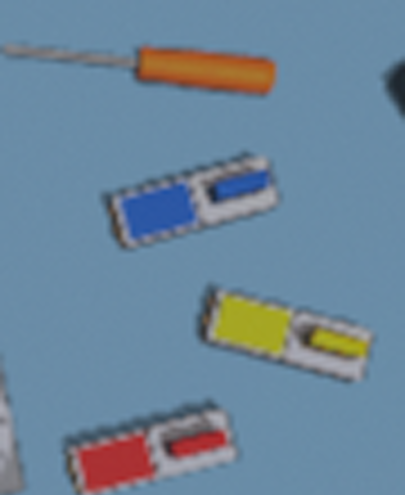

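View pics/c2.png

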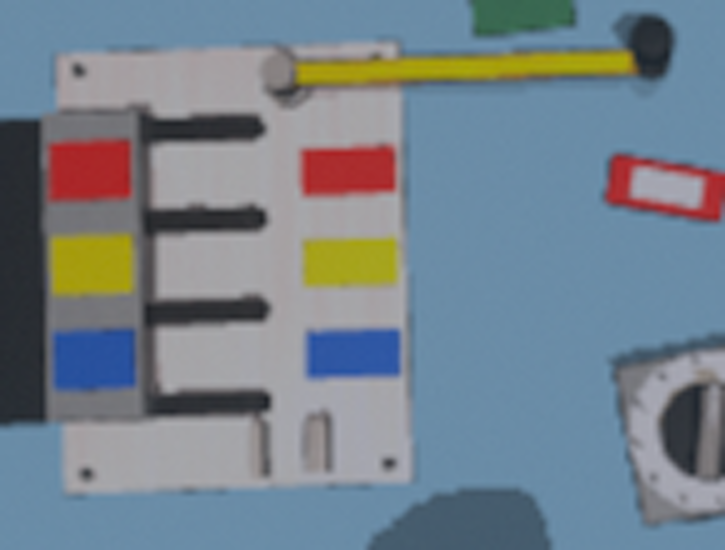

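Tails (brass end) already point left, i.e. toward the rack. Next I'll get the poses by intersecting pixel rays with known heights.

```bash
cat >> h.py <<'E'
def ray(f,uv,z):
    uv=np.atleast_2d(np.asarray(uv,float)); o=np.array(f["origin"])
    d=np.c_[(uv[:,0]-f["cx"])/f["fx"],-(uv[:,1]-f["cy"])/f["fy"],-np.ones(len(uv))]@q2m(f["rotation"]).T
    return (o+d*((z-o[2])/d[:,2])[:,None])[:,:2]
def blobs(hsv,col,box=None,amin=8):
    H,S,V=[hsv[...,i].astype(int) for i in range(3)]
    m=dict(red=(S>130)&(V>60)&((H<8)|(H>172)),yellow=(H>22)&(H<36)&(S>130)&(V>60),blue=(H>104)&(H<126)&(S>140)&(V>60))[col].astype(np.uint8)
    if box: k=np.zeros_like(m); u0,u1,v0,v1=box; k[v0:v1,u0:u1]=1; m*=k
    n,lab,st,c=cv2.connectedComponentsWithStats(m)
    return [(st[i,4],c[i],np.argwhere(lab==i)[:,::-1]) for i in range(1,n) if st[i,4]>=amin]
def hsvof(f): return cv2.cvtColor(np.ascontiguousarray(f["img"]),cv2.COLOR_RGB2HSV)
def rack(f):
    hs=hsvof(f); L={}
    for c in("red","yellow","blue"):
        b=sorted(blobs(hs,c,(155,240,170,240),25),key=lambda t:t[1][0]); L[c]=(ray(f,b[0][1],.055)[0],ray(f,b[-1][1],.008)[0])
    return L
E
python3 - <<'E'
from h import *
f=grab("top"); hs=hsvof(f); L=rack(f)
for c in L: print(c,L[c][0].round(4),L[c][1].round(4))
A=np.array([L[c][0] for c in L]); B=np.array([L[c][1] for c in L])
for P in(A,B):
    y=P[2]-P[0]; print("yaw of rack x from patches deg",np.degrees(np.arctan2(y[1],y[0]))+90,np.linalg.norm(y))
d=B.mean(0)-A.mean(0); print("dir",np.degrees(np.arctan2(-d[1],-d[0])))
# plate contour (bright, unsaturated)
m=((hs[...,1]<40)&(hs[...,2]>120)).astype(np.uint8)
ys,xs=np.nonzero(m[150:260,225:250]); r=m[165:245,:]
edge=[np.nonzero(m[v,200:250])[0].max()+200.5 for v in range(170,240)]
print("front edge px",np.median(edge), ray(f,[[edge[0],170],[edge[-1],239]],.008))
for c,box in dict(blue=(328,377,170,199),yellow=(350,398,199,228),red=(320,368,227,254)).items():
    b=sorted(blobs(hs,c,box),key=lambda t:-t[0])
    W=world(f)
    print(c,[(n,cc.round(1),np.median(W[p[:,1],p[:,0],2]).round(3)) for n,cc,p in b])
    pat=ray(f,b[0][1],.032)[0]; fin=ray(f,b[1][1],.066)[0]; d=pat-fin
    print(" patch",pat.round(4),"fin",fin.round(4),"yaw",np.degrees(np.arctan2(d[1],d[0])),np.linalg.norm(d))
    # outline of box
    u0,u1,v0,v1=box; k=hs[v0:v1,u0:u1]; q=~((k[...,0]>95)&(k[...,0]<112)&(k[...,1]>60)&(k[...,1]<150))
    n,lab,st,cc=cv2.connectedComponentsWithStats(q.astype(np.uint8)); i=1+np.argmax(st[1:,4])
    p=np.argwhere(lab==i)[:,::-1]+[u0,v0]; print(" rect",cv2.minAreaRect((1000*ray(f,p,.025)).astype(np.float32)),st[i,4])
# knob & dial
k=(hs[...,2]<70); n,lab,st,cc=cv2.connectedComponentsWithStats(k[150:170,275:295].astype(np.uint8)); print(st,cc+[275,150])
for i in range(1,n): print("knob",ray(f,cc[i]+[275,150],.122))
W=world(f); kk=W[150:170,275:295].reshape(-1,3); kk=kk[(kk[:,2]>.09)&(kk[:,2]<.16)]; print("knob depth",len(kk),kk.mean(0))
E
```

```text
red [0.6065 0.3237] [0.6115 0.1725]
yellow [0.5489 0.3226] [0.5535 0.1719]
blue [0.4913 0.3198] [0.4955 0.1677]
yaw of rack x from patches deg -88.04510305098674 0.11526548371781724
yaw of rack x from patches deg -87.63624239879448 0.11608694079517791
dir 91.75378656683843
front edge px 236.0 [[0.6550771  0.13695368]
 [0.43643392 0.13325584]]
blue [(np.int32(126), array([344.8, 186.4]), np.float64(0.032)), (np.int32(41), array([363.1, 180.7]), np.float64(0.067))]
 patch [ 0.5982 -0.2052] fin [ 0.6111 -0.2554] yaw 104.42287602891331 0.05182056230870356
 rect ((605.2445068359375, -229.94189453125), (38.34716033935547, 115.55961608886719), 15.026082992553711) 410
yellow [(np.int32(130), array([365.5, 211.7]), np.float64(0.032)), (np.int32(46), array([384.5, 215.8]), np.float64(0.067))]
 patch [ 0.5194 -0.268 ] fin [ 0.5051 -0.318 ] yaw 74.01527144520965 0.05198640092582501
 rect ((512.6724243164062, -292.7708435058594), (115.87606048583984, 38.44844436645508), 74.87801361083984) 462
red [(np.int32(133), array([335.3, 242.5]), np.float64(0.032)), (np.int32(43), array([353.6, 238. ]), np.float64(0.067))]
 patch [ 0.4249 -0.1739] fin [ 0.4388 -0.2245] yaw 105.35703750958046 0.05252260815033588
 rect ((431.33758544921875, -198.8806915283203), (38.06968307495117, 115.5096206665039), 13.804487228393555) 459
[[  0   0  20  20 328]
 [  6   4   8  11  72]] [[284.44512195 159.6402439 ]
 [284.75       158.86111111]]
knob [[ 0.6685885  -0.01974131]]
knob depth 72 [ 0.67117092 -0.01885685  0.11804057]
```

```bash
cat >> h.py <<'E'
def to(x,y,z,yaw=None,s=None):
    "print row for target TCP; yaw = world angle of tool y, deg (mod 180 free)"
    s=s or manip.state(); M=q2m(s["tool_rot"]); p=s["tool_pos"]
    c=np.degrees(np.arctan2(M[1,1],M[0,1])); t=0
    if yaw is not None: t=-((yaw-c+90)%180-90)
    d=M.T@(np.array([x,y,z])-p)*1000
    print("now",p.round(4),"yaw",c.round(1),"q",np.round(s["joint_pos"],2),"w",round(s["gripper_width"],2),"t",s["time"])
    print("row",d.round(1),"turn",np.radians(t).round(3),"tilt",M[:,0].round(3))
E
python3 -c "
from h import *
to(.4388,-.2245,.15,15.4)"
```

```text
now [ 0.2506 -0.5721  0.2305] yaw -66.3 q [-1.28  0.05  1.61  0.    1.48 -0.12] w 1.0 t 0.2
row [  80.9 -242.8 -311.8] turn -1.427 tilt [-0.     0.001 -1.   ]
```

>>> {"op": "play_rows", "data": {"plan": [[0, -243, -312, -1.42, 0.0], [0, -243, -312, -1.42, 0.0], [0, -243, -312, -1.42, 0.0], [0, -243, -312, -1.42, 0.0], [0, -243, -312, -1.42, 0.0], [0, -243, -312, -1.42, 0.0], [0, -243, -312, -1.42, 0.0], [80, -243, -312, -1.42, 0.0]]}}

```text
time: 1.2
tool_pos: [0.4434, -0.2256, 0.1742]
tool_rot: [0.567, 0.429, 0.558, -0.428]
contact_force: [1.1, -1.2, -0.4]
gripper_width: 0.498
```

Run:
```python
from h import *
f=grab("side"); save(f,"s1"); f=grab("top"); save(f,"t1")
hs=hsvof(f)
for c,box in dict(blue=(328,377,170,199),yellow=(350,398,199,228),red=(320,368,227,254)).items():
    print(c,[(n,cc.round(1)) for n,cc,p in blobs(hs,c,box)])
to(.4388,-.2245,.042,15.4)
```

```text
blue [(np.int32(41), array([363.1, 180.7])), (np.int32(126), array([344.8, 186.4]))]
yellow [(np.int32(72), array([364.4, 210.3])), (np.int32(44), array([384.9, 215.8]))]
red [(np.int32(118), array([357.2, 243.6])), (np.int32(132), array([335.3, 242.5]))]
now [ 0.4348 -0.221   0.161 ] yaw 15.1 q [-0.62 -0.22  1.99 -0.    1.39 -0.89] w 0.5 t 1.3
row [118.9   4.1   5.8] turn -0.006 tilt [-0.012  0.009 -1.   ]
```

>>> {"op": "play_rows", "data": {"plan": [[0, 0, 0, 0, 0], [60, 0, 0, 0, 0], [85, 0, 0, 0, 0], [108, 0, 0, 0, 0], [108, 0, 0, 0, 0], [108, 0, 0, 0, 0]]}}

```text
time: 2.05
tool_pos: [0.4407, -0.2263, 0.0636]
tool_rot: [0.562, 0.431, 0.559, -0.431]
contact_force: [-0.5, -0.1, -0.3]
gripper_width: 0.504
```

Run:
```python
from h import *
f=grab("side"); hs=cv2.resize(f["img"][150:270,250:400][:,:,::-1],None,fx=5,fy=5,interpolation=cv2.INTER_CUBIC); cv2.imwrite("pics/s2.png",hs)
to(.4388,-.2245,.042,15.4)
```

```text
now [ 0.4407 -0.2261  0.0636] yaw 15.0 q [-0.62 -0.09  2.05  0.    1.18 -0.89] w 0.5 t 2.1
row [21.6 -1.4 -2.1] turn -0.008 tilt [ 0.004 -0.003 -1.   ]
```

View pics/s2.png

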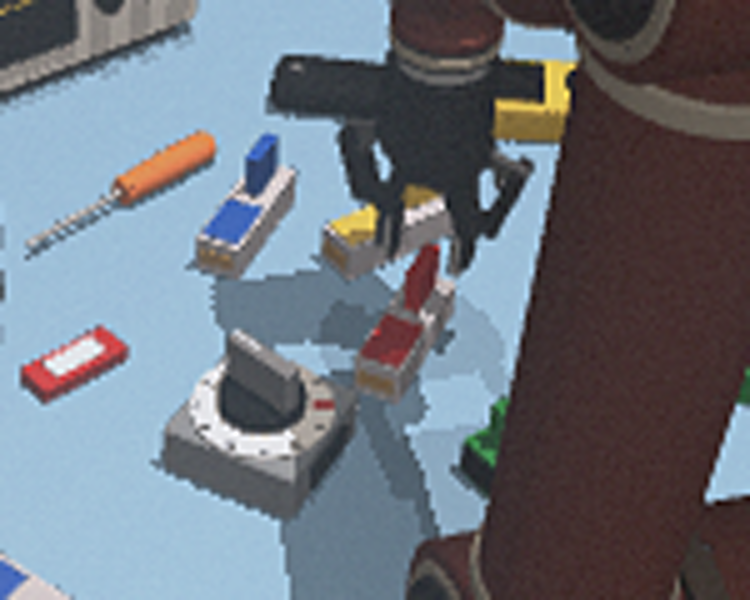

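The side crop shows the open fingers straddling the red fin (crop px 425,280), with the other modules untouched. Lowering and gripping.

>>> {"op": "play_rows", "data": {"plan": [[22, -1, -2, 0, 0], [22, -1, -2, 0, 0], [22, -1, -2, 0, 0.5], [22, -1, -2, 0, 1], [22, -1, -2, 0, 1], [22, -1, -2, 0, 1], [22, -1, -2, 0, 1]]}}

```text
time: 2.98
tool_pos: [0.4385, -0.2236, 0.04]
tool_rot: [0.562, 0.43, 0.56, -0.43]
contact_force: [0.4, 0.5, 6.2]
gripper_width: 0.13
```

>>> {"op": "play_rows", "data": {"plan": [[-20, 0, 0, 0, 1], [-40, 0, 0, 0, 1], [-70, 0, 0, 0, 1], [-100, 0, 0, 0, 1], [-100, 0, 0, 0, 1]]}}

```text
time: 3.6
tool_pos: [0.4387, -0.2239, 0.1408]
tool_rot: [0.563, 0.43, 0.559, -0.43]
contact_force: [0.3, 1.1, -2.6]
gripper_width: 0.131
```

```bash
cat >> h.py <<'E'
TH=np.radians(91.9); RO=np.array([.551,.225]); RX=np.array([np.cos(TH),np.sin(TH)]); RY=np.array([-RX[1],RX[0]])
def rk(a,b): return RO+a*RX+b*RY
def tor(a,b,z,yaw=1.9): 
    p=rk(a,b); print("target",p.round(4)); to(p[0],p[1],z,yaw)
    s=manip.state(); d=s["tool_pos"][:2]-RO; print("rack xy now",(d@RX).round(4),(d@RY).round(4),"F",s["contact_force"].round(1))
E
python3 - <<'E'
from h import *
tor(-.045,-.058,.14)
E
```

```text
target [0.6105 0.1819]
now [ 0.4387 -0.2239  0.1408] yaw 15.0 q [-0.62 -0.2   2.01 -0.    1.33 -0.89] w 0.13 t 3.6
row [ 3.000e-01  2.710e+02 -3.475e+02] turn 0.229 tilt [ 0.004 -0.003 -1.   ]
rack xy now -0.4449 0.1271 F [ 0.3  1.1 -2.6]
```

>>> {"op": "play_rows", "data": {"plan": [[0, 271, -347, 0.23, 1], [0, 271, -347, 0.23, 1], [0, 271, -347, 0.23, 1], [0, 271, -347, 0.23, 1], [0, 271, -347, 0.23, 1], [0, 271, -347, 0.23, 1], [0, 271, -347, 0.23, 1], [0, 271, -347, 0.23, 1]]}}

```text
time: 4.6
tool_pos: [0.6087, 0.1855, 0.1357]
tool_rot: [0.508, 0.49, 0.51, -0.492]
contact_force: [-0.7, -0.8, -2.1]
gripper_width: 0.132
```

>>> {"op": "play_rows", "data": {"plan": [[0, 0, 0, 0, 1], [0, 0, 0, 0, 1]]}}

```text
time: 4.85
tool_pos: [0.6085, 0.1809, 0.1375]
tool_rot: [0.507, 0.492, 0.508, -0.493]
contact_force: [0.2, 0.1, -1.5]
gripper_width: 0.128
```

Run:
```python
from h import *
tor(-.045,-.058,.065)
f=grab("side"); i=f["img"][190:330,150:310][:,:,::-1]; cv2.imwrite("pics/s3.png",cv2.resize(i,None,fx=4,fy=4,interpolation=cv2.INTER_CUBIC))
f=grab("top"); i=f["img"][150:260,150:300][:,:,::-1]; cv2.imwrite("pics/t3.png",cv2.resize(i,None,fx=5,fy=5,interpolation=cv2.INTER_CUBIC))
```

```text
target [0.6105 0.1819]
now [0.6085 0.1809 0.1375] yaw 1.8 q [ 0.17  0.15  1.67 -0.    1.32  0.14] w 0.13 t 4.85
row [72.5  2.1 -1. ] turn -0.002 tilt [-0.002 -0.001 -1.   ]
rack xy now -0.046 -0.056 F [ 0.2  0.1 -1.5]
```

View pics/s3.png

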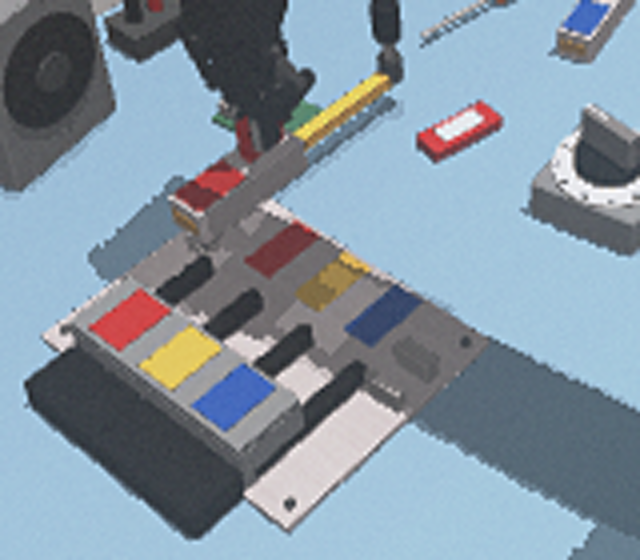

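The module hangs level with its tail toward the hood and the red patch; the gripper is at crop px (230,90). Descending into the red lane.

>>> {"op": "play_rows", "data": {"plan": [[40, 2, -1, 0, 1], [70, 2, -1, 0, 1], [86, 2, -1, 0, 1], [86, 2, -1, 0, 1], [86, 2, -1, 0, 1]]}}

```text
time: 5.58
tool_pos: [0.6126, 0.1833, 0.0545]
tool_rot: [0.508, 0.493, 0.507, -0.491]
contact_force: [-0.3, -0.5, -1.2]
gripper_width: 0.13
```

Run:
```python
from h import *
tor(.030,-.058,.050)
f=grab("side"); i=f["img"][220:310,150:260][:,:,::-1]; cv2.imwrite("pics/s4.png",cv2.resize(i,None,fx=6,fy=6,interpolation=cv2.INTER_CUBIC))
```

```text
target [0.608  0.2569]
now [0.6126 0.1833 0.0545] yaw 1.8 q [0.17 0.25 1.71 0.   1.18 0.14] w 0.13 t 5.575
row [  4.6  -2.3 -73.7] turn -0.002 tilt [ 0.003  0.001 -1.   ]
rack xy now -0.0437 -0.0601 F [-0.3 -0.5 -1.2]
```

View pics/s4.png

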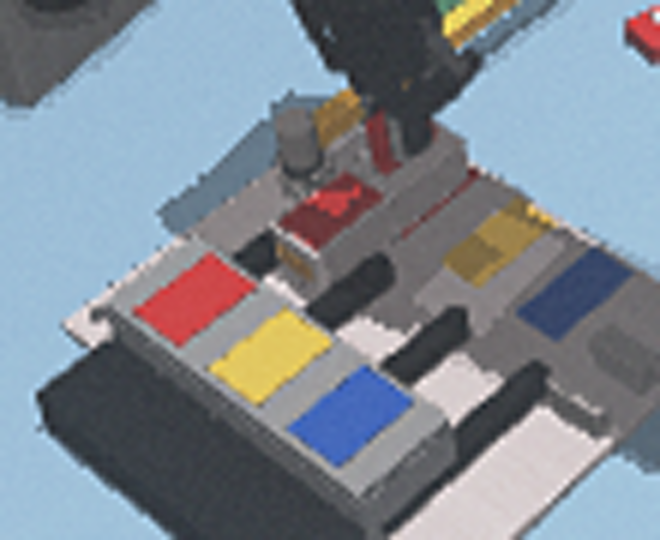

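The red module sits between its rails (crop px 330,230), tail just short of the hood. Sliding in.

>>> {"op": "play_rows", "data": {"plan": [[4, -2, -15, 0, 1], [4, -2, -30, 0, 1], [4, -2, -45, 0, 1], [4, -2, -60, 0, 1], [4, -2, -72, 0, 1], [4, -2, -72, 0, 1]]}}

```text
time: 6.38
tool_pos: [0.607, 0.2563, 0.0488]
tool_rot: [0.508, 0.492, 0.508, -0.492]
contact_force: [0.3, -0.3, -0.6]
gripper_width: 0.13
```

Run:
```python
from h import *
tor(.0345,-.058,.050)
```

```text
target [0.6078 0.2614]
now [0.607  0.2563 0.0488] yaw 1.9 q [ 0.29  0.3   1.66 -0.    1.19  0.25] w 0.13 t 6.375
row [-1.2  1.  -5.1] turn 0.0 tilt [ 0. -0. -1.]
rack xy now 0.0294 -0.057 F [ 0.3 -0.3 -0.6]
```

No contact yet; push in steps, watching the force.

>>> {"op": "play_rows", "data": {"plan": [[0, 0, -2, 0, 1], [0, 0, -5, 0, 1], [0, 0, -7, 0, 1], [0, 0, -7, 0, 1]]}}

```text
time: 6.88
tool_pos: [0.6069, 0.2622, 0.0488]
tool_rot: [0.508, 0.492, 0.508, -0.492]
contact_force: [0.0, 0.8, -1.4]
gripper_width: 0.129
```

>>> {"op": "play_rows", "data": {"plan": [[0, 0, -2, 0, 1], [0, 0, -4, 0, 1], [0, 0, -4, 0, 1]]}}

```text
time: 7.25
tool_pos: [0.6069, 0.2645, 0.049]
tool_rot: [0.509, 0.491, 0.507, -0.493]
contact_force: [-0.8, -6.9, 1.9]
gripper_width: 0.129
```

>>> {"op": "play_rows", "data": {"plan": [[0, 0, -2, 0, 1], [0, 0, -4, 0, 1], [0, 0, -4, 0, 1]]}}

```text
time: 7.62
tool_pos: [0.6071, 0.2646, 0.0496]
tool_rot: [0.51, 0.489, 0.506, -0.495]
contact_force: [-2.8, -19.7, 6.3]
gripper_width: 0.127
```

Against the stop (−20 N). Relax the push, open partly, lift, check.

>>> {"op": "play_rows", "data": {"plan": [[1, 0, 4, 0, 1], [1, 0, 4, 0, 0.3], [1, 0, 4, 0, 0.3], [1, 0, 4, 0, 0.3], [-40, 0, 4, 0, 0.3], [-90, 0, 4, 0, 0.3], [-120, 0, 4, 0, 0.3], [-120, 0, 4, 0, 0.3]]}}

```text
time: 8.62
tool_pos: [0.6088, 0.2673, 0.1732]
tool_rot: [0.509, 0.494, 0.507, -0.489]
contact_force: [-0.2, 0.5, 0.3]
gripper_width: 0.351
```

```bash
cat >> h.py <<'E'
def mods(f):
    hs=hsvof(f); W=world(f)
    for c in("red","yellow","blue"):
        for n,cc,p in blobs(hs,c,(150,400,165,262)):
            z=np.median(W[p[:,1],p[:,0],2]); zz=min([.008,.032,.040,.055,.066,.074],key=lambda t:abs(t-z))
            w=ray(f,cc,zz)[0]; d=w-RO; print(c,n,cc.round(1),"z",z.round(3),"w",w.round(4),"rack",(d@RX).round(4),(d@RY).round(4))
E
python3 - <<'E'
from h import *
f=grab("top"); mods(f)
to(.5051,-.318,.16,-16)
E
```

```text
red 890 [168.  195.9] z 0.508 w [0.5673 0.332 ] rack 0.1064 -0.0199
red 9 [161.3 177.4] z 0.415 w [0.6233 0.3528] rack 0.1254 -0.0765
red 9 [154.4 180. ] z 0.415 w [0.6156 0.3736] rack 0.1464 -0.0695
red 154 [224.3 183.7] z 0.008 w [0.6116 0.1723] rack -0.0547 -0.0588
red 109 [287.3 187.3] z 0.014 w [ 0.5989 -0.0274] rack -0.2538 -0.0395
red 48 [191.5 183.5] z 0.076 w [0.6044 0.2615] rack 0.0347 -0.0545
red 1243 [166.1 240.1] z 0.538 w [0.4346 0.3361] rack 0.1149 0.1127
yellow 56 [230.5 165.3] z 0.046 w [0.6649 0.1485] rack -0.0802 -0.1113
yellow 160 [224.4 202. ] z 0.008 w [0.5535 0.1719] rack -0.0532 -0.0007
yellow 130 [365.5 211.7] z 0.033 w [ 0.5194 -0.268 ] rack -0.4917 0.0479
yellow 45 [384.4 215.8] z 0.067 w [ 0.5051 -0.3176] rack -0.5408 0.0639
blue 41 [363.1 180.7] z 0.068 w [ 0.6111 -0.2554] rack -0.4822 -0.0441
blue 126 [344.8 186.4] z 0.032 w [ 0.5982 -0.2052] rack -0.4316 -0.0329
blue 150 [225.7 220.3] z 0.008 w [0.4955 0.1677] rack -0.0555 0.0574
now [0.6074 0.2668 0.1703] yaw 1.9 q [0.3  0.18 1.58 0.   1.38 0.27] w 0.35 t 8.675
row [   9.4 -121.2  581.2] turn 0.312 tilt [ 0.003  0.001 -1.   ]
```

Red fin reads rack x = 34.7 mm, so it's home. Yellow next.

>>> {"op": "play_rows", "data": {"plan": [[0, -121, 580, 0.31, 0], [0, -121, 580, 0.31, 0], [0, -121, 580, 0.31, 0], [0, -121, 580, 0.31, 0], [0, -121, 580, 0.31, 0], [0, -121, 580, 0.31, 0], [0, -121, 580, 0.31, 0], [0, -121, 580, 0.31, 0]]}}

```text
time: 9.68
tool_pos: [0.5187, -0.2273, 0.1663]
tool_rot: [-0.425, -0.564, -0.427, 0.565]
contact_force: [0.3, -0.5, 0.1]
gripper_width: 0.499
```

Run:
```python
from h import *
to(.5055,-.318,.12,-15.5)
```

```text
now [ 0.5187 -0.2273  0.1663] yaw -15.9 q [-0.54 -0.04  1.81  0.    1.37 -0.27] w 0.5 t 9.675
row [46.2 12.3 90.9] turn -0.007 tilt [-0.003  0.002 -1.   ]
```

>>> {"op": "play_rows", "data": {"plan": [[0, 12, 80, 0, 0], [30, 12, 80, 0, 0], [46, 12, 80, 0, 0], [46, 12, 80, 0, 0], [46, 12, 80, 0, 0]]}}

```text
time: 10.3
tool_pos: [0.5104, -0.3053, 0.123]
tool_rot: [0.426, 0.564, 0.426, -0.564]
contact_force: [0.4, 0.1, 1.1]
gripper_width: 0.497
```

Run:
```python
from h import *
f=grab("top"); mods(f)
to(.5055,-.318,.042,-15.5)
```

```text
red 183 [172.6 183.7] z 0.055 w [0.6065 0.3237] rack 0.0968 -0.0587
red 153 [224.3 183.7] z 0.008 w [0.6115 0.1725] rack -0.0545 -0.0587
red 109 [287.4 187.3] z 0.013 w [ 0.5991 -0.0275] rack -0.254 -0.0397
red 48 [191.5 183.5] z 0.076 w [0.6044 0.2614] rack 0.0346 -0.0546
red 500 [388.1 231. ] z 0.471 w [ 0.4594 -0.3259] rack -0.5476 0.1098
red 51 [369.5 240.4] z 0.469 w [ 0.4317 -0.2701] rack -0.4909 0.1357
red 157 [386.3 256.7] z 0.489 w [ 0.3834 -0.3192] rack -0.5383 0.1856
yellow 56 [230.5 165.3] z 0.046 w [0.6649 0.1485] rack -0.0802 -0.1113
yellow 180 [172.8 202.5] z 0.056 w [0.5489 0.3226] rack 0.0976 -0.0011
yellow 160 [224.4 202. ] z 0.008 w [0.5535 0.1719] rack -0.0532 -0.0007
yellow 17 [359.9 208.5] z 0.033 w [ 0.5292 -0.251 ] rack -0.475 0.0375
blue 38 [363.1 180.8] z 0.068 w [ 0.6107 -0.2554] rack -0.4822 -0.0437
blue 122 [344.7 186.3] z 0.032 w [ 0.5983 -0.2049] rack -0.4312 -0.0331
blue 179 [173.5 221.3] z 0.056 w [0.4913 0.3198] rack 0.0967 0.0565
blue 150 [225.7 220.3] z 0.008 w [0.4955 0.1677] rack -0.0555 0.0574
now [ 0.5107 -0.3056  0.1237] yaw -15.8 q [-0.66  0.07  1.78  0.    1.29 -0.39] w 0.5 t 10.35
row [81.7 -1.8 13.4] turn -0.006 tilt [ 0.001 -0.001 -1.   ]
```

>>> {"op": "play_rows", "data": {"plan": [[20, -2, 13, 0, 0], [50, -2, 13, 0, 0], [80, -2, 13, 0, 0], [80, -2, 13, 0, 0], [80, -2, 13, 0, 0], [80, -2, 13, 0, 0.5], [80, -2, 13, 0, 1], [80, -2, 13, 0, 1]]}}

```text
time: 11.35
tool_pos: [0.5054, -0.3192, 0.0443]
tool_rot: [0.427, 0.565, 0.425, -0.564]
contact_force: [1.2, -1.3, 3.5]
gripper_width: 0.123
```

>>> {"op": "play_rows", "data": {"plan": [[0, 0, 0, 0, 1], [0, 0, 0, 0, 1], [-20, 0, 0, 0, 1], [-40, 0, 0, 0, 1], [-70, 0, 0, 0, 1], [-105, 0, 0, 0, 1], [-105, 0, 0, 0, 1]]}}

```text
time: 12.22
tool_pos: [0.5064, -0.3199, 0.1525]
tool_rot: [0.429, 0.565, 0.423, -0.564]
contact_force: [0.8, -0.2, -2.6]
gripper_width: 0.125
```

Run:
```python
from h import *
tor(-.045,0,.145)
```

```text
target [0.5525 0.18  ]
now [ 0.5064 -0.3199  0.1525] yaw -15.9 q [-0.69  0.05  1.75 -0.    1.33 -0.41] w 0.13 t 12.225
row [   5.1  -92.9 -493.5] turn -0.311 tilt [ 0.006 -0.005 -1.   ]
rack xy now -0.5432 0.0627 F [ 0.8 -0.2 -2.6]
```

>>> {"op": "play_rows", "data": {"plan": [[0, -93, -493, -0.31, 1], [0, -93, -493, -0.31, 1], [0, -93, -493, -0.31, 1], [0, -93, -493, -0.31, 1], [0, -93, -493, -0.31, 1], [0, -93, -493, -0.31, 1], [0, -93, -493, -0.31, 1], [0, -93, -493, -0.31, 1]]}}

```text
time: 13.22
tool_pos: [0.5489, 0.1813, 0.146]
tool_rot: [0.508, 0.491, 0.508, -0.493]
contact_force: [0.1, -0.6, -2.2]
gripper_width: 0.129
```

Run:
```python
from h import *
tor(-.045,0,.10)
```

```text
target [0.5525 0.18  ]
now [0.5489 0.1813 0.146 ] yaw 1.8 q [ 0.19  0.01  1.8  -0.    1.33  0.16] w 0.13 t 13.225
row [46.   3.7  1.4] turn -0.001 tilt [-0.002 -0.001 -1.   ]
rack xy now -0.0436 0.0036 F [ 0.1 -0.6 -2.2]
```

>>> {"op": "play_rows", "data": {"plan": [[0, 3, 2, 0, 1], [45, 3, 2, 0, 1], [75, 3, 2, 0, 1], [75, 3, 2, 0, 1], [75, 3, 2, 0, 1]]}}

```text
time: 13.85
tool_pos: [0.5535, 0.177, 0.0734]
tool_rot: [0.508, 0.492, 0.508, -0.492]
contact_force: [-0.1, 0.7, -2.3]
gripper_width: 0.129
```

Run:
```python
from h import *
tor(-.045,0,.053)
f=grab("side"); i=f["img"][220:310,150:260][:,:,::-1]; cv2.imwrite("pics/s5.png",cv2.resize(i,None,fx=6,fy=6,interpolation=cv2.INTER_CUBIC))
```

```text
target [0.5525 0.18  ]
now [0.5535 0.177  0.0734] yaw 1.8 q [ 0.18  0.1   1.84 -0.    1.2   0.15] w 0.13 t 13.85
row [20.4 -1.  -3. ] turn -0.002 tilt [ 0. -0. -1.]
rack xy now -0.048 -0.0009 F [-0.1  0.7 -2.3]
```

View pics/s5.png

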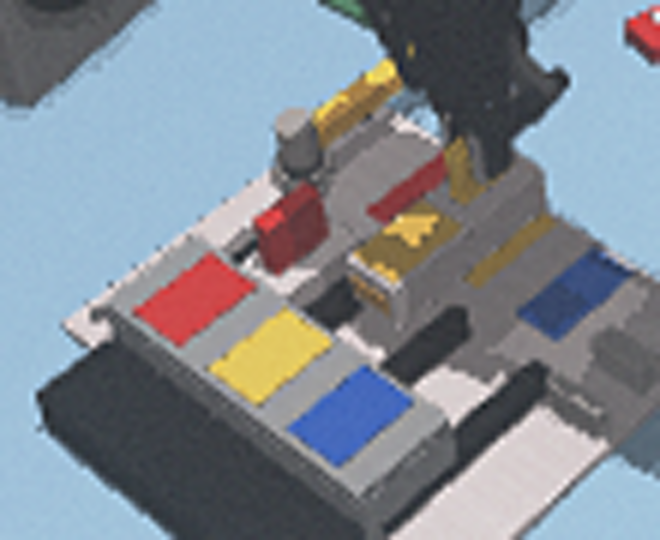

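Yellow hangs above its lane between the rails, level; red stands home with its fin just outside the hood. Lowering and sliding in.

>>> {"op": "play_rows", "data": {"plan": [[10, -1, 0, 0, 1], [19, -1, -3, 0, 1], [19, -1, -3, 0, 1], [19, -1, -20, 0, 1], [19, -1, -40, 0, 1], [19, -1, -60, 0, 1], [19, -1, -76, 0, 1], [19, -1, -76, 0, 1]]}}

```text
time: 14.9
tool_pos: [0.5496, 0.2551, 0.0539]
tool_rot: [0.509, 0.491, 0.508, -0.491]
contact_force: [-0.1, -0.5, -3.5]
gripper_width: 0.129
```

>>> {"op": "play_rows", "data": {"plan": [[0, 0, -3, 0, 1], [0, 0, -6, 0, 1], [0, 0, -6, 0, 1], [0, 0, -6, 0, 1]]}}

```text
time: 15.4
tool_pos: [0.5496, 0.2592, 0.0538]
tool_rot: [0.508, 0.492, 0.508, -0.492]
contact_force: [-0.3, -0.9, -3.2]
gripper_width: 0.129
```

>>> {"op": "play_rows", "data": {"plan": [[0, 0, -3, 0, 1], [0, 0, -5, 0, 1], [0, 0, -5, 0, 1]]}}

```text
time: 15.78
tool_pos: [0.5498, 0.2606, 0.0543]
tool_rot: [0.51, 0.489, 0.506, -0.494]
contact_force: [-1.1, -13.6, 2.7]
gripper_width: 0.129
```

>>> {"op": "play_rows", "data": {"plan": [[0, 0, -3, 0, 1], [0, 0, -4, 0, 1], [0, 0, -4, 0, 1]]}}

```text
time: 16.15
tool_pos: [0.5499, 0.2608, 0.0548]
tool_rot: [0.512, 0.487, 0.505, -0.496]
contact_force: [-3.5, -27.6, 9.0]
gripper_width: 0.126
```

>>> {"op": "play_rows", "data": {"plan": [[2, 0, 6, 0, 1], [2, 0, 6, 0, 0.3], [2, 0, 6, 0, 0.3], [2, 0, 6, 0, 0.3], [-40, 0, 6, 0, 0.3], [-90, 0, 6, 0, 0.3], [-120, 0, 6, 0, 0.3], [-120, 0, 6, 0, 0.3]]}}

```text
time: 17.15
tool_pos: [0.5515, 0.2638, 0.178]
tool_rot: [0.509, 0.494, 0.507, -0.489]
contact_force: [-0.6, 0.4, -0.1]
gripper_width: 0.352
```

Run:
```python
from h import *
f=grab("top"); mods(f)
to(.6111,-.2554,.16,14.5)
```

```text
red 18 [155.5 180.1] z 0.496 w [0.6155 0.3704] rack 0.1432 -0.0692
red 1056 [168.  219.7] z 0.512 w [0.4958 0.3312] rack 0.108 0.0517
red 14 [151.4 182.4] z 0.497 w [0.6085 0.3826] rack 0.1556 -0.0627
red 154 [224.3 183.7] z 0.008 w [0.6116 0.1723] rack -0.0547 -0.0588
red 108 [287.3 187.2] z 0.014 w [ 0.5993 -0.0273] rack -0.2538 -0.0399
red 45 [191.8 183.6] z 0.076 w [0.6041 0.2605] rack 0.0337 -0.0543
red 389 [165.4 254.5] z 0.53 w [0.3917 0.3376] rack 0.1178 0.1555
yellow 56 [230.5 165.3] z 0.045 w [0.6649 0.1485] rack -0.0802 -0.1113
yellow 160 [224.4 202. ] z 0.008 w [0.5535 0.1719] rack -0.0532 -0.0007
blue 41 [363.1 180.7] z 0.067 w [ 0.6111 -0.2554] rack -0.4822 -0.0441
blue 126 [344.8 186.4] z 0.032 w [ 0.5982 -0.2052] rack -0.4316 -0.0329
blue 52 [168.5 223.2] z 0.057 w [0.4856 0.335 ] rack 0.1122 0.0617
blue 150 [225.7 220.3] z 0.008 w [0.4955 0.1677] rack -0.0555 0.0574
now [0.5501 0.2632 0.1752] yaw 1.9 q [0.32 0.06 1.71 0.   1.38 0.29] w 0.35 t 17.2
row [ 14.8  44.  520.3] turn -0.221 tilt [ 0.003  0.001 -1.   ]
```

>>> {"op": "play_rows", "data": {"plan": [[0, 44, 520, -0.22, 0], [0, 44, 520, -0.22, 0], [0, 44, 520, -0.22, 0], [0, 44, 520, -0.22, 0], [0, 44, 520, -0.22, 0], [0, 44, 520, -0.22, 0], [0, 44, 520, -0.22, 0], [0, 44, 520, -0.22, 0]]}}

```text
time: 18.2
tool_pos: [0.6061, -0.2319, 0.171]
tool_rot: [0.558, 0.433, 0.56, -0.433]
contact_force: [0.8, 0.5, 0.1]
gripper_width: 0.503
```

>>> {"op": "play_rows", "data": {"plan": [[0, 0, 20, 0, 0], [30, 0, 20, 0, 0], [40, 0, 20, 0, 0], [40, 0, 20, 0, 0]]}}

```text
time: 18.7
tool_pos: [0.6112, -0.2485, 0.1316]
tool_rot: [0.558, 0.433, 0.561, -0.433]
contact_force: [-0.1, -0.7, 0.4]
gripper_width: 0.5
```

Run:
```python
from h import *
f=grab("top"); mods(f)
to(.6111,-.2554,.044,14.5)
```

```text
red 523 [369.  194.6] z 0.477 w [ 0.5681 -0.271 ] rack -0.4962 -0.0006
red 183 [172.6 183.7] z 0.056 w [0.6065 0.3237] rack 0.0968 -0.0587
red 152 [224.2 183.7] z 0.009 w [0.6114 0.1726] rack -0.0544 -0.0586
red 111 [287.4 187.3] z 0.013 w [ 0.5989 -0.0274] rack -0.2539 -0.0395
red 48 [191.5 183.5] z 0.075 w [0.6044 0.2614] rack 0.0346 -0.0546
red 52 [348.  199.2] z 0.475 w [ 0.5547 -0.2082] rack -0.4331 0.0107
red 8 [397.2 205.1] z 0.475 w [ 0.5363 -0.3544] rack -0.5786 0.0339
red 1226 [357.4 236.4] z 0.522 w [ 0.4436 -0.2345] rack -0.4557 0.1226
yellow 56 [230.5 165.3] z 0.046 w [0.6649 0.1485] rack -0.0802 -0.1113
yellow 180 [172.8 202.5] z 0.056 w [0.5489 0.3226] rack 0.0976 -0.0011
yellow 160 [224.4 202. ] z 0.009 w [0.5535 0.1719] rack -0.0532 -0.0007
yellow 8 [184.  203.5] z 0.039 w [0.5467 0.292 ] rack 0.0671 0.002
yellow 47 [192.4 202.5] z 0.076 w [0.5471 0.2582] rack 0.0333 0.0028
blue 74 [342.1 186.5] z 0.032 w [ 0.5978 -0.197 ] rack -0.4233 -0.0327
blue 179 [173.5 221.3] z 0.055 w [0.4913 0.3198] rack 0.0967 0.0565
blue 150 [225.7 220.3] z 0.009 w [0.4955 0.1677] rack -0.0555 0.0574
now [ 0.612  -0.249   0.1332] yaw 14.5 q [-0.5   0.21  1.61  0.    1.32 -0.75] w 0.5 t 18.75
row [89.2 -2.4  6.1] turn 0.0 tilt [-0.001  0.001 -1.   ]
```

>>> {"op": "play_rows", "data": {"plan": [[30, -2, 6, 0, 0], [60, -2, 6, 0, 0], [88, -2, 6, 0, 0], [88, -2, 6, 0, 0], [88, -2, 6, 0, 0], [88, -2, 6, 0, 0.5], [88, -2, 6, 0, 1], [88, -2, 6, 0, 1]]}}

```text
time: 19.75
tool_pos: [0.6127, -0.2568, 0.0477]
tool_rot: [0.56, 0.433, 0.558, -0.433]
contact_force: [0.4, 1.9, 4.9]
gripper_width: 0.123
```

>>> {"op": "play_rows", "data": {"plan": [[0, 0, 0, 0, 1], [0, 0, 0, 0, 1], [-20, 0, 0, 0, 1], [-40, 0, 0, 0, 1], [-70, 0, 0, 0, 1], [-105, 0, 0, 0, 1], [-105, 0, 0, 0, 1]]}}

```text
time: 20.62
tool_pos: [0.6141, -0.2577, 0.1562]
tool_rot: [0.562, 0.434, 0.556, -0.433]
contact_force: [0.8, 0.7, -1.8]
gripper_width: 0.126
```

Run:
```python
from h import *
tor(-.045,.058,.145)
```

```text
target [0.4945 0.1781]
now [ 0.6141 -0.2577  0.1562] yaw 14.4 q [-0.51  0.2   1.59 -0.    1.35 -0.76] w 0.13 t 20.625
row [   8.3   -7.2 -451.9] turn 0.219 tilt [ 0.008 -0.004 -1.   ]
rack xy now -0.4845 -0.0471 F [ 0.8  0.7 -1.8]
```

>>> {"op": "play_rows", "data": {"plan": [[0, -7, -452, 0.22, 1], [0, -7, -452, 0.22, 1], [0, -7, -452, 0.22, 1], [0, -7, -452, 0.22, 1], [0, -7, -452, 0.22, 1], [0, -7, -452, 0.22, 1], [0, -7, -452, 0.22, 1], [0, -7, -452, 0.22, 1]]}}

```text
time: 21.62
tool_pos: [0.49, 0.1822, 0.1492]
tool_rot: [0.508, 0.49, 0.51, -0.491]
contact_force: [0.3, -0.5, -2.3]
gripper_width: 0.122
```

>>> {"op": "play_rows", "data": {"plan": [[20, 0, 0, 0, 1], [50, 0, 0, 0, 1], [65, 0, 0, 0, 1], [65, 0, 0, 0, 1], [65, 0, 0, 0, 1]]}}

```text
time: 22.25
tool_pos: [0.4931, 0.1792, 0.0865]
tool_rot: [0.508, 0.493, 0.507, -0.492]
contact_force: [0.4, 0.2, -1.5]
gripper_width: 0.126
```

Run:
```python
from h import *
tor(-.045,.058,.057)
f=grab("side"); i=f["img"][220:310,150:260][:,:,::-1]; cv2.imwrite("pics/s6.png",cv2.resize(i,None,fx=6,fy=6,interpolation=cv2.INTER_CUBIC))
```

```text
target [0.4945 0.1781]
now [0.4931 0.1792 0.0865] yaw 1.8 q [ 0.21 -0.05  1.97 -0.    1.22  0.18] w 0.13 t 22.25
row [29.5  1.4  1.1] turn -0.002 tilt [ 0.001  0.    -1.   ]
rack xy now -0.0439 0.0594 F [ 0.4  0.2 -1.5]
```

View pics/s6.png

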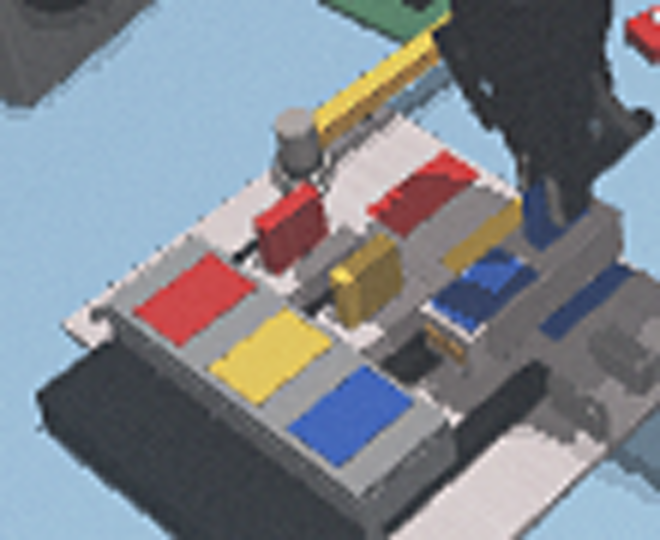

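Blue is above its lane, lined up, with red and yellow home. Lower and slide.

>>> {"op": "play_rows", "data": {"plan": [[15, 1, 1, 0, 1], [28, 1, 1, 0, 1], [28, 1, 1, 0, 1], [28, 1, -17, 0, 1], [28, 1, -35, 0, 1], [28, 1, -55, 0, 1], [28, 1, -73, 0, 1], [28, 1, -73, 0, 1]]}}

```text
time: 23.3
tool_pos: [0.491, 0.2545, 0.0581]
tool_rot: [0.508, 0.492, 0.508, -0.491]
contact_force: [1.2, 0.9, -1.6]
gripper_width: 0.124
```

>>> {"op": "play_rows", "data": {"plan": [[0, 0, -3, 0, 1], [0, 0, -6, 0, 1], [0, 0, -6, 0, 1], [0, 0, -6, 0, 1]]}}

```text
time: 23.8
tool_pos: [0.4907, 0.2585, 0.0577]
tool_rot: [0.508, 0.492, 0.508, -0.492]
contact_force: [1.9, 0.3, -1.5]
gripper_width: 0.126
```

>>> {"op": "play_rows", "data": {"plan": [[0, 0, -3, 0, 1], [0, 0, -4, 0, 1], [0, 0, -4, 0, 1]]}}

```text
time: 24.18
tool_pos: [0.4908, 0.259, 0.0582]
tool_rot: [0.51, 0.489, 0.506, -0.494]
contact_force: [0.4, -14.0, 4.4]
gripper_width: 0.128
```

>>> {"op": "play_rows", "data": {"plan": [[1, 0, -2, 0, 1], [2, 0, -3, 0, 1], [2, 0, 3, 0, 1], [2, 0, 3, 0, 0.3], [2, 0, 3, 0, 0.3], [2, 0, 3, 0, 0.3], [-50, 0, 3, 0, 0.3], [-110, 0, 3, 0, 0.3]]}}

```text
time: 25.18
tool_pos: [0.4894, 0.2596, 0.1675]
tool_rot: [0.507, 0.491, 0.509, -0.493]
contact_force: [0.6, 0.8, -0.3]
gripper_width: 0.349
```

Run:
```python
from h import *
p=rk(-.25,-.115); print(p)
to(.669,-.019,.18,1.9)
```

```text
[ 0.67422557 -0.02104971]
now [0.4894 0.2596 0.1675] yaw 1.9 q [ 0.35 -0.07  1.84  0.    1.37  0.32] w 0.35 t 25.175
row [-12.8 170.4 284.3] turn -0.001 tilt [-0.004 -0.001 -1.   ]
```

>>> {"op": "play_rows", "data": {"plan": [[-12, 170, 284, 0, 0], [-12, 170, 284, 0, 0], [-12, 170, 284, 0, 0], [-12, 170, 284, 0, 0], [-12, 170, 284, 0, 0], [-12, 170, 284, 0, 0], [-12, 170, 284, 0, 0], [-12, 170, 284, 0, 0]]}}

```text
time: 26.18
tool_pos: [0.6689, -0.0171, 0.1795]
tool_rot: [0.508, 0.491, 0.509, -0.492]
contact_force: [0.2, 0.7, 0.3]
gripper_width: 0.501
```

Run:
```python
from h import *
f=grab("top"); mods(f)
f=grab("side"); W=world(f); z=W[...,2]
m=(z>.086)&(z<.124)&(W[...,0]>.62)&(W[...,0]<.72)&(W[...,1]>-.06)&(W[...,1]<.02)
q=W[m]; print(len(q), q.min(0),q.max(0), W[m&(z>.117)].mean(0) if len(q) else 0)
i=f["img"][140:260,200:320][:,:,::-1]; cv2.imwrite("pics/s7.png",cv2.resize(i,None,fx=5,fy=5,interpolation=cv2.INTER_CUBIC))
to(.671,-.0195,.085,1.9)
```

```text
red 307 [275.7 179.4] z 0.519 w [0.6153 0.0079] rack -0.2191 -0.0571
red 183 [172.6 183.7] z 0.056 w [0.6065 0.3237] rack 0.0968 -0.0587
red 154 [224.3 183.7] z 0.008 w [0.6116 0.1723] rack -0.0547 -0.0588
red 48 [191.5 183.5] z 0.076 w [0.6044 0.2614] rack 0.0346 -0.0546
red 1120 [269.3 227.5] z 0.56 w [0.471  0.0273] rack -0.1949 0.0865
yellow 49 [227.6 165.3] z 0.045 w [0.6648 0.1576] rack -0.0712 -0.1115
yellow 180 [172.8 202.5] z 0.056 w [0.5489 0.3226] rack 0.0976 -0.0011
yellow 160 [224.4 202. ] z 0.008 w [0.5535 0.1719] rack -0.0532 -0.0007
yellow 8 [184.  203.5] z 0.041 w [0.5467 0.292 ] rack 0.0671 0.002
yellow 48 [192.2 202.5] z 0.076 w [0.5471 0.2586] rack 0.0337 0.0028
blue 179 [173.5 221.3] z 0.056 w [0.4913 0.3198] rack 0.0967 0.0565
blue 150 [225.7 220.3] z 0.009 w [0.4955 0.1677] rack -0.0555 0.0574
blue 39 [193. 222.] z 0.075 w [0.4885 0.2559] rack 0.0329 0.0615
77 [ 0.66042723 -0.02865574  0.08617922] [ 0.6862304  -0.00495477  0.12383027] [ 0.67232296 -0.01748179  0.1205295 ]
now [ 0.669  -0.0169  0.1797] yaw 2.0 q [-0.14  0.19  1.55  0.    1.4  -0.17] w 0.5 t 26.275
row [94.7  2.   2.7] turn 0.001 tilt [-0.  0. -1.]
```

View pics/s7.png

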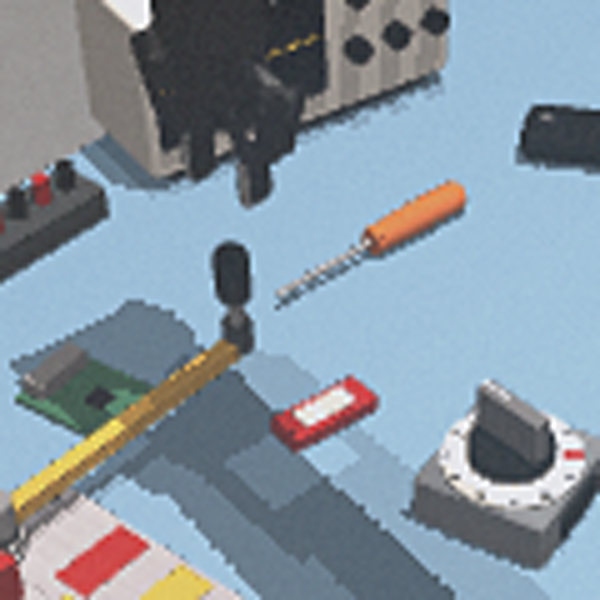

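The side crop shows the gripper (crop 240,120) above the knob (232,275), driver and board clear. All modules read 33–35 mm home. Lower and grip the knob.

>>> {"op": "play_rows", "data": {"plan": [[30, 3, 2, 0, 0], [65, 3, 2, 0, 0], [93, 3, 2, 0, 0], [93, 3, 2, 0, 0], [93, 3, 2, 0, 0.3], [93, 3, 2, 0, 1], [93, 3, 2, 0, 1], [92, 3, 2, 0, 1]]}}

```text
time: 27.28
tool_pos: [0.6736, -0.0203, 0.089]
tool_rot: [0.508, 0.493, 0.507, -0.491]
contact_force: [2.8, 3.3, -0.2]
gripper_width: 0.291
```

```bash
cat >> h.py <<'E'
H=rk(-.020,-.115)
def arc(step,n=8,dz=0,end=1.62):
    s=manip.state(); p=s["tool_pos"]; M=q2m(s["tool_rot"]); d=p[:2]-H; r=np.linalg.norm(d)
    ph=np.arctan2(d@RY,-(d@RX)); print("phi",ph.round(4),"r",r.round(4),"z",p[2].round(4),"F",s["contact_force"].round(1),"w",round(s["gripper_width"],3))
    for i in range(1,n+1):
        a=min(ph+step*i,end); t=H+.230*(-np.cos(a)*RX+np.sin(a)*RY)-(0 if i else 0)
        v=M.T@np.r_[t-p[:2],dz]*1000
        print([round(float(k)) for k in v]+[round(a-ph,2)])
E
python3 -c "
from h import *
arc(.105)"
```

```text
phi 0.0027 r 0.2292 z 0.089 F [ 2.8  3.3 -0.2] w 0.291
[0, -24, 0, np.float64(0.1)]
[0, -48, -4, np.float64(0.21)]
[0, -71, -11, np.float64(0.32)]
[0, -94, -19, np.float64(0.42)]
[0, -115, -30, np.float64(0.52)]
[0, -135, -44, np.float64(0.63)]
[0, -154, -59, np.float64(0.74)]
[0, -171, -76, np.float64(0.84)]
```

>>> {"op": "play_rows", "data": {"plan": [[-1, -24, 0, 0.1, 1], [-1, -48, -4, 0.21, 1], [-1, -71, -11, 0.32, 1], [-1, -94, -19, 0.42, 1], [-1, -115, -30, 0.52, 1], [-1, -135, -44, 0.63, 1], [-1, -154, -59, 0.74, 1], [-1, -171, -76, 0.84, 1]]}}

```text
time: 28.28
tool_pos: [0.5017, 0.0519, 0.0891]
tool_rot: [0.262, 0.66, 0.262, -0.653]
contact_force: [16.5, 11.1, -10.8]
gripper_width: 0.285
```

```bash
python3 -c "
from h import *
arc(.11)"
```

```text
phi 0.8434 r 0.2276 z 0.0891 F [ 16.5  11.1 -10.8] w 0.285
[0, -25, 1, np.float64(0.11)]
[0, -50, -3, np.float64(0.22)]
[0, -75, -10, np.float64(0.33)]
[0, -98, -19, np.float64(0.44)]
[0, -120, -31, np.float64(0.55)]
[0, -141, -46, np.float64(0.66)]
[0, -160, -62, np.float64(0.77)]
[0, -161, -63, np.float64(0.78)]
```

>>> {"op": "play_rows", "data": {"plan": [[0, -25, 2, 0.11, 1], [0, -50, -2, 0.22, 1], [0, -75, -9, 0.33, 1], [0, -98, -18, 0.44, 1], [0, -120, -30, 0.55, 1], [0, -141, -45, 0.66, 1], [0, -155, -57, 0.74, 1], [0, -155, -57, 0.74, 1]]}}

```text
time: 29.28
tool_pos: [0.4382, 0.2008, 0.0895]
tool_rot: [0.009, 0.712, 0.008, -0.702]
contact_force: [19.0, -2.3, -10.9]
gripper_width: 0.291
```

```bash
python3 -c "
from h import *
arc(.01,6)"
```

```text
phi 1.5688 r 0.2285 z 0.0895 F [ 19.   -2.3 -10.9] w 0.291
[0, -2, 2, np.float64(0.01)]
[0, -5, 2, np.float64(0.02)]
[0, -7, 1, np.float64(0.03)]
[0, -9, 1, np.float64(0.04)]
[0, -11, 1, np.float64(0.05)]
[0, -12, 1, np.float64(0.05)]
```

>>> {"op": "play_rows", "data": {"plan": [[0, -4, -1, 0.02, 1], [0, -8, -2, 0.04, 1], [0, -12, -2, 0.05, 1], [0, -14, -2, 0.05, 1], [0, -14, -2, 0.05, 1]]}}

```text
time: 29.9
tool_pos: [0.4382, 0.2136, 0.0894]
tool_rot: [-0.008, 0.71, -0.011, -0.704]
contact_force: [10.8, -5.0, -5.5]
gripper_width: 0.284
```

Run:
```python
from h import *
arc(.01,1)
f=grab("side"); i=f["img"][230:330,190:290][:,:,::-1]; cv2.imwrite("pics/s8.png",cv2.resize(i,None,fx=6,fy=6,interpolation=cv2.INTER_CUBIC))
```

```text
phi 1.625 r 0.2284 z 0.0894 F [10.8 -5.  -5.5] w 0.284
[0, 1, 2, np.float64(-0.01)]
```

View pics/s8.png

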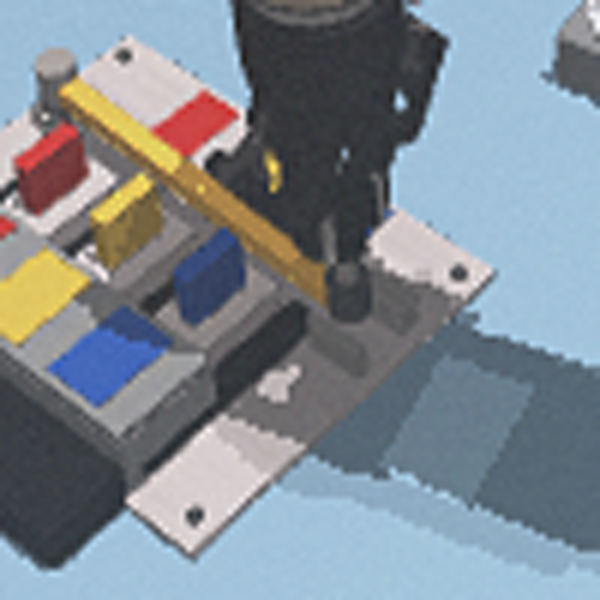

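The bar lies straight across the lanes, bolt inward of the keeper (between the two small blocks near crop 370,310), phi ≈ 1.62. Pushing the bolt down.

>>> {"op": "play_rows", "data": {"plan": [[0, -2, 0, 0, 1], [6, -2, 0, 0, 1], [12, -2, 0, 0, 1], [18, -2, 0, 0, 1], [24, -2, 0, 0, 1], [24, -2, 0, 0, 1], [24, -2, 0, 0, 1]]}}

```text
time: 30.82
tool_pos: [0.4385, 0.2148, 0.0672]
tool_rot: [-0.008, 0.709, -0.011, -0.705]
contact_force: [3.3, -9.9, 6.1]
gripper_width: 0.285
```

Run:
```python
from h import *
arc(.01,1)
```

```text
phi 1.6304 r 0.2282 z 0.0672 F [ 3.3 -9.9  6.1] w 0.285
[0, 2, 2, np.float64(-0.01)]
```

>>> {"op": "play_rows", "data": {"plan": [[2, 0, 0, 0, 1], [3, 0, 0, 0, 1], [3, 0, 0, 0, 1], [1, 4, 0, 0, 1], [1, 8, 0, -0.02, 1], [1, 11, 0, -0.04, 1], [1, 11, 0, -0.04, 1]]}}

```text
time: 31.7
tool_pos: [0.4385, 0.2052, 0.0671]
tool_rot: [0.005, 0.71, 0.004, -0.704]
contact_force: [3.0, -5.5, 9.4]
gripper_width: 0.284
```

Run:
```python
from h import *
arc(.01,1)
```

```text
phi 1.5879 r 0.2281 z 0.0671 F [ 3.  -5.5  9.4] w 0.284
[0, -2, 2, np.float64(0.01)]
```

>>> {"op": "play_rows", "data": {"plan": [[0, 2, 0, -0.01, 1], [0, 4, 0, -0.02, 1], [0, 5, 0, -0.02, 1], [0, 5, 0, -0.02, 1]]}}

```text
time: 32.2
tool_pos: [0.4386, 0.2023, 0.0672]
tool_rot: [0.01, 0.71, 0.012, -0.704]
contact_force: [3.1, 4.0, 6.5]
gripper_width: 0.286
```

The force reversed, so the bolt now leans on the keeper. Release and rise.

>>> {"op": "play_rows", "data": {"plan": [[0, -2, 0, 0, 1], [0, -2, 0, 0, 0], [0, -2, 0, 0, 0], [0, -2, 0, 0, 0], [-40, -2, 0, 0, 0], [-90, -2, 0, 0, 0], [-120, -2, 0, 0, 0], [-120, -2, 0, 0, 0]]}}

```text
time: 33.2
tool_pos: [0.4365, 0.2038, 0.1867]
tool_rot: [0.011, 0.709, 0.012, -0.705]
contact_force: [0.9, -0.3, -0.6]
gripper_width: 0.501
```

Run:
```python
from h import *
W0=np.load("top0.npz")
f=grab("side"); i=f["img"][230:330,190:290][:,:,::-1]; a=cv2.resize(i,None,fx=4,fy=4,interpolation=cv2.INTER_CUBIC)
W=world(f);m=(W[...,2]>.06)&(W[...,2]<.11)&(abs(W[...,0]-.44)<.03)&(abs(W[...,1]-.2)<.04); print("knob top",W[m][:,2].max(), W[m&(W[...,2]>.09)].mean(0))
f=grab("top"); i=f["img"][210:260,270:320][:,:,::-1]; b=cv2.resize(i,None,fx=8,fy=8,interpolation=cv2.INTER_CUBIC)
cv2.imwrite("pics/d1.png",np.hstack([a,b]))
W=world(f)
hs=hsvof(f)
for n,cc,p in blobs(hs,"red",(280,315,220,255),2): 
    z=np.median(W[p[:,1],p[:,0],2]);print("redmark",n,cc,z,ray(f,cc,.048),ray(f,cc,.042))
w=W[212:262,272:322]; m=(w[...,2]>.08)&(w[...,2]<.1); print("bar",m.sum(),w[m].mean(0),cv2.minAreaRect((w[m][:,:2]*1000).astype(np.float32)))
uv=np.argwhere(m)[:,::-1]+[272,212]; P=ray(f,uv,.092); print(P.mean(0), np.degrees(np.arctan2(*np.linalg.svd(P-P.mean(0))[2][0][::-1])))
# ring
m=(w[...,2]>.036)&(w[...,2]<.06); print("console",m.sum(),cv2.minAreaRect((w[m][:,:2]*1000).astype(np.float32)))
to(.37,-.06,.18)
```

```text
knob top 0.10293272746985604 [0.43552979 0.20602241 0.09826964]
redmark 7 [305. 246.] 0.04221663829248379 [[ 0.41497958 -0.07998881]] [[ 0.41480135 -0.08027309]]
bar 89 [ 0.44542893 -0.0523637   0.09142539] ((445.5813293457031, -52.45995330810547), (13.741745948791504, 53.62546920776367), 84.89885711669922)
[ 0.44542981 -0.05235013] 175.4207120908522
console 919 ((444.7294616699219, -52.344913482666016), (99.40312194824219, 99.34464263916016), 10.793408393859863)
now [0.4344 0.2031 0.1828] yaw -88.1 q [ 0.28 -0.27  1.99 -0.    1.42  1.82] w 0.5 t 33.3
row [  3.  260.9  73. ] turn 0.0 tilt [-0.001 -0.    -1.   ]
```

View pics/d1.png

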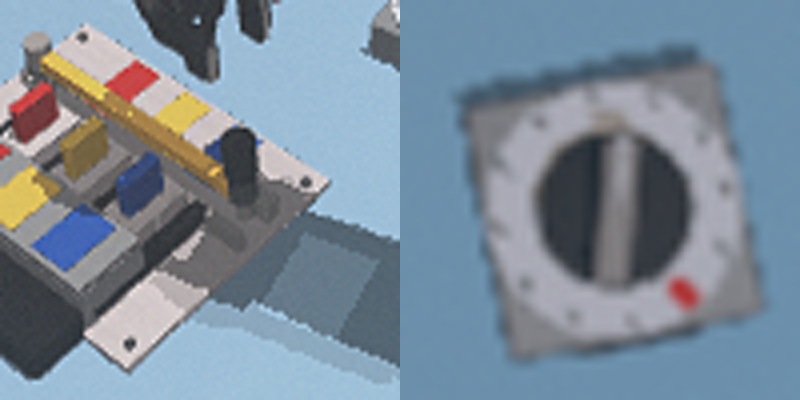

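Left: gate latched with knob lowered at crop (240,165). Right: dial bar with pointer at top (610,118), red mark at (683,293). The mark is about 133° (2.32 rad) clockwise of the pointer. I'll turn the wrist half round first so one grip covers the whole turn.

>>> {"op": "play_rows", "data": {"plan": [[0, 255, -18, -1.45, 0], [0, 255, -18, -1.45, 0], [0, 255, -18, -1.45, 0], [0, 255, -18, -1.45, 0], [0, 255, -18, -1.45, 0], [0, 255, -18, -1.45, 0], [0, 255, -18, -1.45, 0], [0, 255, -18, -1.45, 0]]}}

```text
time: 34.3
tool_pos: [0.4598, -0.0509, 0.181]
tool_rot: [-0.46, -0.534, -0.463, 0.536]
contact_force: [-0.1, 0.6, 1.1]
gripper_width: 0.502
```

>>> {"op": "play_rows", "data": {"plan": [[0, 0, 0, -1.45, 0], [0, 0, 0, -1.45, 0], [0, 0, 0, -1.45, 0], [0, 0, 0, -1.45, 0], [0, 0, 0, -1.45, 0], [0, 0, 0, -1.45, 0], [0, 0, 0, -1.45, 0], [0, 0, 0, -1.45, 0]]}}

```text
time: 35.3
tool_pos: [0.4599, -0.0506, 0.181]
tool_rot: [0.699, 0.095, 0.702, -0.095]
contact_force: [0.5, 0.6, -0.3]
gripper_width: 0.499
```

Run:
```python
from h import *
to(.445,-.0524,.065,85.4)
```

```text
now [ 0.4599 -0.0506  0.181 ] yaw 74.6 q [-0.27 -0.31  2.03 -0.    1.43 -1.57] w 0.5 t 35.3
row [116.   -5.7 -13.3] turn -0.189 tilt [-0.005  0.001 -1.   ]
```

>>> {"op": "play_rows", "data": {"plan": [[0, -6, -13, -0.19, 0], [0, -6, -13, -0.19, 0], [40, -6, -13, -0.19, 0], [80, -6, -13, -0.19, 0], [112, -6, -13, -0.19, 0], [112, -6, -13, -0.19, 0], [112, -6, -13, -0.19, 0]]}}

```text
time: 36.17
tool_pos: [0.4478, -0.0533, 0.0725]
tool_rot: [0.707, 0.03, 0.706, -0.03]
contact_force: [-0.4, 0.3, -0.1]
gripper_width: 0.499
```

Run:
```python
from h import *
to(.445,-.0524,.066,85.4)
```

```text
now [ 0.4478 -0.0533  0.0725] yaw 85.1 q [-0.28 -0.22  2.15  0.    1.21 -1.77] w 0.5 t 36.175
row [ 6.5  0.7 -2.8] turn -0.005 tilt [ 0.001 -0.    -1.   ]
```

>>> {"op": "play_rows", "data": {"plan": [[6, 1, -3, 0, 0], [6, 1, -3, 0, 0], [6, 1, -3, 0, 0.5], [6, 1, -3, 0, 1], [6, 1, -3, 0, 1], [6, 1, -3, 0, 1]]}}

```text
time: 36.92
tool_pos: [0.4445, -0.0531, 0.0665]
tool_rot: [0.707, 0.029, 0.706, -0.03]
contact_force: [-2.6, -5.4, 2.6]
gripper_width: 0.153
```

>>> {"op": "play_rows", "data": {"plan": [[0, 0, 0, 0.15, 1], [0, 0, 0, 0.3, 1], [0, 0, 0, 0.45, 1], [0, 0, 0, 0.6, 1], [0, 0, 0, 0.75, 1], [0, 0, 0, 0.9, 1], [0, 0, 0, 1.05, 1], [0, 0, 0, 1.16, 1]]}}

```text
time: 37.92
tool_pos: [0.4469, -0.0501, 0.0666]
tool_rot: [0.575, 0.416, 0.573, -0.41]
contact_force: [11.6, 9.5, -5.0]
gripper_width: 0.15
```

Run:
```python
from h import *
s=manip.state(); print(s["contact_force"],s["ft_torque"]); to(.445,-.0524,.066,-47.5)
```

```text
[11.61256198  9.45109558 -4.97120168] [ 1.10073316 -1.44210073  0.12770244]
now [ 0.4469 -0.0501  0.0666] yaw 18.5 q [-0.28 -0.22  2.16  0.01  1.2  -0.61] w 0.15 t 37.925
row [ 0.6 -2.6  1.6] turn 1.152 tilt [ 0.008  0.005 -1.   ]
```

>>> {"op": "play_rows", "data": {"plan": [[0, 1, 0, 0.15, 1], [0, 2, -1, 0.3, 1], [0, 2, -1, 0.45, 1], [0, 2, -1, 0.6, 1], [0, 2, -1, 0.75, 1], [0, 2, -1, 0.9, 1], [0, 2, -1, 1.05, 1], [0, 2, -1, 1.15, 1]]}}

```text
time: 38.92
tool_pos: [0.4508, -0.051, 0.0667]
tool_rot: [0.259, 0.663, 0.255, -0.654]
contact_force: [22.1, -1.7, -16.1]
gripper_width: 0.153
```

>>> {"op": "play_rows", "data": {"plan": [[0, 0, 0, 0, 1], [0, 0, 0, 0, 0], [0, 0, 0, 0, 0], [0, 0, 0, 0, 0], [-60, 0, 0, 0, 0], [-110, 0, 0, 0, 0], [-140, 0, 0, 0, 0]]}}

```text
time: 39.8
tool_pos: [0.4466, -0.0506, 0.2091]
tool_rot: [0.259, 0.659, 0.257, -0.657]
contact_force: [0.2, -0.5, 0.0]
gripper_width: 0.499
```

Run:
```python
from h import *
to(.56,-.3,.23)
```

```text
now [ 0.4466 -0.0506  0.2091] yaw -47.1 q [-0.28 -0.38  2.03  0.    1.48  0.54] w 0.5 t 39.8
row [-20.2 260.   86.5] turn 0.0 tilt [ 0.004 -0.001 -1.   ]
```

Move clear and look at dial, gate and modules.

>>> {"op": "play_rows", "data": {"plan": [[-20, 240, 80, 0, 0], [-20, 240, 80, 0, 0], [-20, 240, 80, 0, 0], [-20, 240, 80, 0, 0], [-20, 240, 80, 0, 0], [-20, 240, 80, 0, 0], [-20, 240, 80, 0, 0]]}}

```text
time: 40.67
tool_pos: [0.5501, -0.2795, 0.2258]
tool_rot: [-0.259, -0.658, -0.259, 0.658]
contact_force: [-0.4, 0.2, -0.4]
gripper_width: 0.496
```

Run:
```python
from h import *
f=grab("top"); mods(f); W=world(f)
w=W[212:262,272:322]; m=(w[...,2]>.08)&(w[...,2]<.1)
uv=np.argwhere(m)[:,::-1]+[272,212]; P=ray(f,uv,.092); print("bar",m.sum(),P.mean(0), np.degrees(np.arctan2(*np.linalg.svd(P-P.mean(0))[2][0][::-1])))
a=cv2.resize(f["img"][210:260,270:320][:,:,::-1],None,fx=8,fy=8,interpolation=cv2.INTER_CUBIC)
b=cv2.resize(f["img"][150:250,150:250][:,:,::-1],None,fx=4,fy=4,interpolation=cv2.INTER_CUBIC)
cv2.imwrite("pics/d2.png",np.hstack([a,b])); print(manip.state()["time"])
```

```text
red 183 [172.6 183.7] z 0.056 w [0.6065 0.3237] rack 0.0968 -0.0587
red 162 [223.8 183.7] z 0.009 w [0.6115 0.1741] rack -0.0529 -0.0587
red 110 [287.3 187.3] z 0.013 w [ 0.599  -0.0274] rack -0.2538 -0.0396
red 48 [191.5 183.5] z 0.075 w [0.6044 0.2614] rack 0.0346 -0.0546
red 13 [383.8 199.5] z 0.554 w [ 0.5532 -0.3146] rack -0.5394 0.0157
red 19 [377.1 213.2] z 0.555 w [ 0.5124 -0.2941] rack -0.5176 0.0558
red 276 [390.6 232.2] z 0.559 w [ 0.4558 -0.3332] rack -0.5548 0.1137
red 9 [367.1 225.4] z 0.554 w [ 0.4761 -0.2639] rack -0.4861 0.091
red 529 [382.5 252.8] z 0.571 w [ 0.3948 -0.3081] rack -0.5276 0.1738
yellow 441 [216.5 200.4] z 0.042 w [0.5557 0.1915] rack -0.0336 -0.0036
yellow 180 [172.8 202.5] z 0.056 w [0.5489 0.3226] rack 0.0976 -0.0011
yellow 8 [184.  203.5] z 0.041 w [0.5467 0.292 ] rack 0.0671 0.002
yellow 47 [192.4 202.5] z 0.075 w [0.5471 0.2582] rack 0.0333 0.0028
blue 179 [173.5 221.3] z 0.056 w [0.4913 0.3198] rack 0.0967 0.0565
blue 158 [225.2 220.3] z 0.008 w [0.4955 0.1692] rack -0.0539 0.0573
blue 38 [192.8 222. ] z 0.075 w [0.4886 0.2564] rack 0.0334 0.0614
bar 90 [ 0.44490778 -0.05230012] -136.3146449122693
40.725
```

View pics/d2.png

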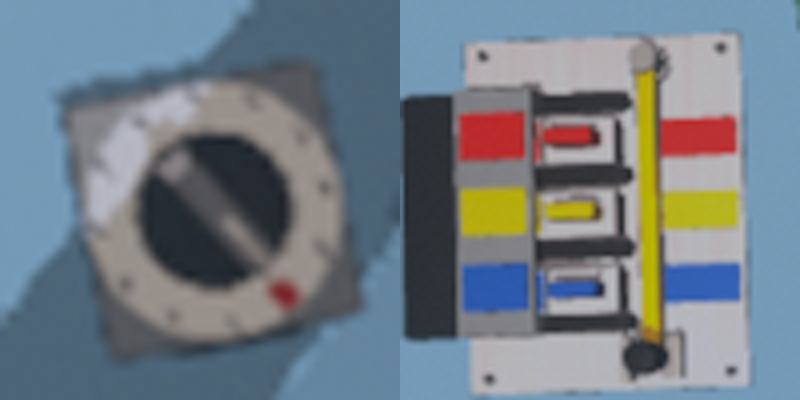

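Left: the dial bar points at the red mark (285,293). Bar angle is −136.3° and the mark is at −137.5°. Right: the gate lies shut over all three lanes and all fins are home. The gripper is clear, so I'm handing in.

```bash
python3 -c "
from h import *
s=manip.state();print(s['time'],s['contact_force'],abs(s['joint_vel']).max());print(manip.job_done())"
```

```text
40.725 [0.3031168  0.30747101 0.54927316] 0.0028033936355295187
the job is handed in; nothing more can be done
None
```

I loaded all three modules (red, yellow and blue) into their lanes, latched the gate, turned the dial to the red mark and handed the job in at 40.7 s. No verdict was reported.

- **Modules:** each one was pushed against its stop until the wrist read 14 to 28 N. In the last image the handles stand at rack x of about 34.6 mm (red), 33.3 mm (yellow) and 33.4 mm (blue), against 34.5 mm for fully home. Sideways they read 3 to 4 mm off lane centre, within the 10 mm limit.
- **Gate:** I swung it to its end stop at about 1.62 rad and pushed the bolt down 22 mm. I then eased it back until the bolt leaned on the keeper. It was still shut after release and in the last image.
- **Dial:** I turned it clockwise by about 2.3 rad. The bar measures −136.3° and the mark −137.5°, about 1 mm apart at the pointer tip. The pointer tip itself was not clearly visible, so this rests on the bar's direction.
- **Rest of the bench:** at hand-in the arm was still, the gripper was clear and the contact force was close to zero. I saw no bystander move in the views I took, but I did not measure their positions again at the end.

None of the checks failed or disagreed.

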